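# Bring the display lens over the specimen that lacks its card

## Robot

A 6-joint arm with a two-finger parallel gripper is mounted at the origin on the work surface. World frame = base frame: x ahead of the robot, y to its left, z up, the work surface at z = 0. Lengths are in m, angles in rad, forces in N, time in s.
With the tool pointing down it reaches from about 0.4 to 0.825 m from the base axis. Payload 7 kg.
Tool frame: the origin (TCP) lies at the centre of the arm's flange, where the gripper is bolted on; the fingertips stand 173 mm ahead of it and the grasp point (between the pads) lies 155 mm ahead of it; z points along the fingers, y is the line along which they close (so a half turn about z gives the same grasp; the last joint's range is limited). The gripper opens to 85 mm and grips with 20 to 120 N. Pads are 22 mm wide; open, the fingers measure 114 mm over their backs; the gripper's body (76 mm by 85 mm) begins 54 mm behind the grasp point. The pads swing forward as they close: fully open they stand 13 mm farther back than shut.
Start: joints at [-0.962, 0.359, 0.012, 0, -1.224, -0.288], TCP at [0.213, -0.641, 0.405] pointing down, gripper open.
Joint ranges: [-3.07, 3.07], [-1.43, 2.12], [-1.02, 1.25], [-3.03, 1.67], [-3.05, -0], [-3.03, 3.03]. Speed limits (rad/s): [2.39, 2.39, 3.01, 3.14, 3.14, 3.14].

## Interface

Orientations are given as a unit quaternion [w, x, y, z].
In Python, from station import monitor, snapshot, calibration, ticket gives the robot as it stands. The module is installed in compiled form; this text tells all that it offers.
- The arm moves only by the tool send_rows, never from a script. Its argument "targets" is a list that holds one entry, the list of rows, each a list of 7 numbers: the shift along the tool's x, y, z in mm, then the turn, a rotation vector about the tool's x, y, z in degrees, then the finger opening in mm, from 0 to 85.4. A call has 1 to 12 rows; each row shifts and turns the commanded pose from where the row before left it, along the tool's axes as they then stand; what a row does not reach is not made up. A row lasts 1/10 s, in which the tool goes at most 50 mm and 8.59 degrees, less where a joint would pass 70% of its speed; a pose out of reach is approached as far as the arm can. A call with a gripper value outside its range is refused whole. The fingers move at their own pace and stop on an object; "grip_force" is the grip in N (left out, the last holds). Time passes only in rows, so rows that do not move let the fingers close. It gives the time, the measured TCP pose, the force, the opening and the grip force at its end, in the units of the state.
- monitor.observe(): the state, without advancing time (a new reading comes with each control period).
- snapshot(name): name is "scene" or "side" or "wrist"; returns the picture (400x640x3 uint8, blue, green, red); there is no depth.
- calibration(name): a dict with "intrinsics" (3x3 intrinsics, pixels), "pose" (4x4, takes a point from camera to world coordinates). Camera axes: x right, y up, looking along -z (the intrinsics and any distortion apply to the point x, -y, -z); pixel columns grow to the right and rows downward; lengths in m; the calibration is good to about 2 mm. A picture is of the moment at which its call begins: read the wrist's pose just before it. calibration takes no time and is no camera call; for the wrist camera it gives the pose at the moment of the call.
- ticket.hand_in(): hands the job in; it is judged then, once.
The state is a dict: "t": time; "qpos": joint angles; "joint_vel": joint speeds; "joint_efforts": joint torques, N m; "tcp_pos": TCP position; "tcp_rot": TCP orientation; "wrist_force": force on the tool from outside, world axes, zero at the start; "ft_torque": the same for the moment, N m; "width": finger opening in m; "grip_force": force on a finger pad.
Only numpy, scipy, OpenCV 4.12 (cv2) and the standard library are available. Lean on these libraries where they do the work, as an engineer would, in place of code of your own. Each camera call takes 0.05 s, during which the arm holds its last target. There are 200 camera calls.

## Task

Two of the three mineral specimens on the tiled shelf have a small card stand in front of them; the third has the clay bowl there instead. Turn only the inner of the two concentric knobs on the console until the magnifying lens on the rail is centred over that third specimen, and let go. Do not disturb the outer ring, do not touch the lens or its carriage, and leave the gate and everything on the shelf where they are.

Things in the scene. Friction and masses are not known exactly. Their poses are not given: they have to be found in the camera images.
- shelf: Fixed terracotta-tiled slab 260 x 480 x 20 mm; origin at the centre of its underside, x away from the robot, y along its length to the left (+y), z up. On it three places side by side, about 140 mm apart along y: specimens in a row at shelf x = +20 mm, and in front of each (shelf x about -57 mm) a card stand or the bowl. Rail on two posts at the back (shelf x = +115 mm, rail 140 mm up), posts and gate at the front edge (tops 90 mm up).
- console: Fixed dark wooden block 110 x 110 x 25 mm in front of the gate, with the two concentric knobs upright at its centre; origin at the centre of its underside.
- knob_top (a point): Centre of the top face of the inner knob, on the common knob axis (vertical), 80 mm above the work surface. The inner knob is a plain aluminium cylinder 26 mm in diameter, standing 38 mm tall (from 42 to 80 mm up); its sides can be gripped at any yaw. Fingertips must stay above the outer ring, whose top is 41 mm up.
- inner_knob (a joint): Angle of the inner knob (rad), positive counter-clockwise seen from above, range -8 to 8, about 0.04 N m of friction; it stays where it is left, and takes about 2 to 10 rad of turning in all, so several grasps. It drives the lens: 1 rad counter-clockwise moves the lens 24 mm towards shelf +y (left seen from the robot), clockwise the other way.
- outer_ring (a joint): Angle of the outer ring (rad), positive counter-clockwise from above. The ring is a black disc 68 mm in diameter, 14 mm tall (27 to 41 mm up), below and around the inner knob; it sets the lamp brightness, turns very easily and must be left as it is.
- ring_mark (a point): White mark on the outer ring's top, 32 mm from the knob axis.
- lens_carriage: Aluminium block 26 x 34 x 28 mm on the rail, with an arm 95 mm towards the robot carrying the lens; origin at the centre of the lens, 140 mm up, axes as the shelf's (the block lies at +95 mm x). Driven only by the inner knob. Starts somewhere between the left and the middle place.
- lens_centre (a point): Centre of the round horizontal lens (glass in a dark ring 67 mm across outside), 140 mm up; it travels along shelf y at shelf x = +20 mm, right above the row of specimens. Travel is +-180 mm about the shelf's middle.
- wulfenite: Loose specimen: thin upright square orange plates 38 mm wide on a brown rock base 42 x 36 mm, 48 mm tall in all; origin at the centre of its underside.
- quartz: Loose specimen: one pointed six-sided dark brown crystal on a round rock foot 48 mm across, 72 mm tall; origin at the centre of its underside.
- bomb: Loose specimen: rounded dark basalt lump with green grains, 60 mm across, 41 mm tall; origin at the centre of its underside.
- stand_a: Loose wooden card stand, foot 34 x 54 x 8 mm with a blank leaning card 50 mm wide, 39 mm tall in all; origin at the centre of its underside.
- stand_b: A second card stand, the same as the first.
- bowl: Loose round clay bowl glazed blue, 62 mm across, 28 mm tall; origin at the centre of its underside. It stands in front of (on the robot's side of) one of the specimens, about 77 mm from that specimen's centre.
- gate_end (a point): Free (right-hand) end of the low slatted wooden gate along the shelf's front edge, about 71 mm up; the gate is 420 mm long, hinged on the left, and may stand slightly ajar towards the robot.
There are look-alikes about, which are no part of the job. There is more than one size of the bowl; the one meant has the size given above. What is shaped like the wulfenite but pink or yellow is not meant.

How it is judged:
By the outcome, as a careful person would: the job done as asked, in the order asked, and still so for the second after the job is handed in, with the robot touching nothing.
It also fails if it takes over 72 s, if anything falls off the work surface, if the arm or the gripper's body presses on something with over 40 N, if the wrist force passes 120 N, or if a joint passes its speed limit or range.

## Working session

There is one attempt and no reset: what is moved stays moved. The work goes in short steps, Python scripts to look and compute and a tool call to move; the robot and the scene stay as the last step left them, time stands still between calls to the robot, and variables do not carry over. Pictures are saved under pics/ and viewed, at most 10 in all, crops included, and the job is handed in when it is done.

Besides the shell and the picture viewer there is one more tool, called after "Call:" as name(argument=value, ...) on one line, values as JSON. send_rows: Moves the arm, as the interface text tells. Its arguments: {"type":"object","properties":{"targets":{"type":"array","items":{"type":"array","items":{"type":"array","items":{"type":"number"}}}},"grip_force":{"type":"number"}},"required":["targets"]}

```bash
mkdir -p pics; python3 - <<'E'
from station import monitor, snapshot, calibration
import cv2
for n in("scene","side"):
    cv2.imwrite(f"pics/{n}0.png",cv2.resize(snapshot(n),(800,500),interpolation=cv2.INTER_CUBIC))
    c=calibration(n);print(n,c)
s=monitor.observe();print(s['t'],s['tcp_pos'],s['tcp_rot'],s['width'])
E
```

```text
scene {'intrinsics': array([[442.86525577,   0.        , 329.15707986],
       [  0.        , 442.86525577, 200.9579043 ],
       [  0.        ,   0.        ,   1.        ]]), 'pose': array([[ 0.43240816, -0.64808201,  0.6269074 ,  1.14138135],
       [ 0.90162974,  0.31796953, -0.29318799, -0.2289714 ],
       [-0.00932759,  0.69201523,  0.72182263,  0.71835148],
       [ 0.        ,  0.        ,  0.        ,  1.        ]])}
side {'intrinsics': array([[484.50780932,   0.        , 314.26748286],
       [  0.        , 484.50780932, 199.0381153 ],
       [  0.        ,   0.        ,   1.        ]]), 'pose': array([[-0.8832566 ,  0.36427713, -0.29522865,  0.32505555],
       [-0.46852846, -0.66094754,  0.58619913,  0.61548778],
       [ 0.01840829,  0.65608728,  0.75446048,  0.88684122],
       [ 0.        ,  0.        ,  0.        ,  1.        ]])}
0.1 [ 0.21281366 -0.64039449  0.403843  ] [-1.90910695e-04 -1.59687915e-01  9.87167259e-01  7.32504875e-04] 0.08584959360451982
```

View pics/scene0.png

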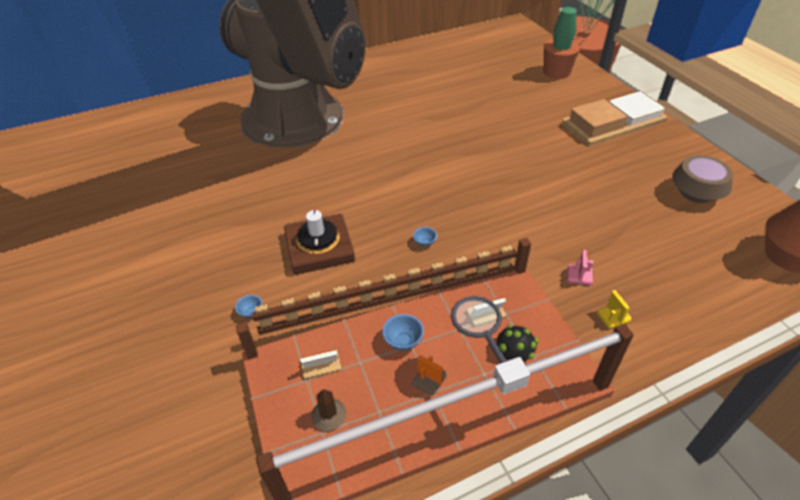

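View pics/side0.png

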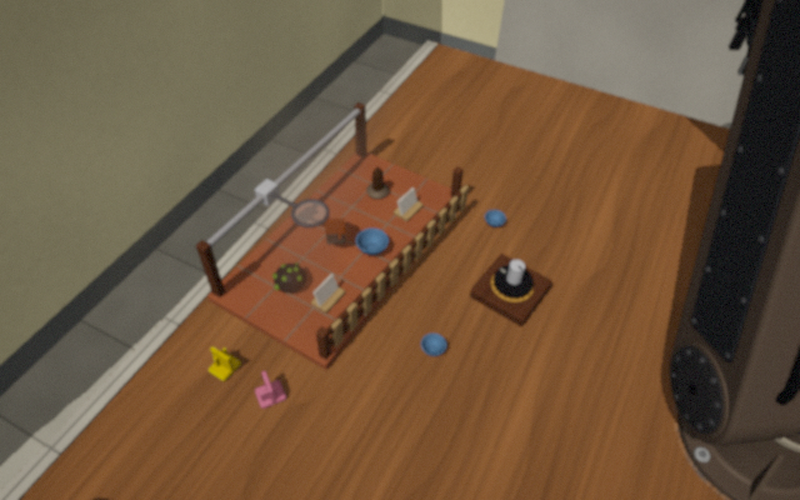

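The shelf bowl at (403,333) is the 62 mm one. The two small bowls at (425,237) and (248,306) are off the shelf. The shelf bowl stands in front of the orange wulfenite (430,375), in the middle. Quartz and bomb have the card stands, and the pink and yellow ones are look-alikes. I'll confirm this in an enlarged crop.

```bash
python3 - <<'E'
from station import snapshot
import cv2,numpy as np
a=snapshot("scene");b=snapshot("side")
def crop(im,x,y,w,h,k):return cv2.resize(im[y:y+h,x:x+w],None,fx=k,fy=k,interpolation=cv2.INTER_CUBIC)
# scene: lens/wulf 300..460 x 210..330 x5 = 800x600
cv2.imwrite("pics/c1.png",crop(a,310,220,160,120,5))
# mosaics: scene knob, side knob, side lens
m=np.vstack([np.hstack([crop(a,220,150,80,60,5),crop(b,370,195,80,60,5)]),np.hstack([crop(b,225,150,100,60,5),np.zeros((300,300,3),np.uint8)])])
cv2.imwrite("pics/c2.png",m)
E
```

```text
(no output)
```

View pics/c1.png

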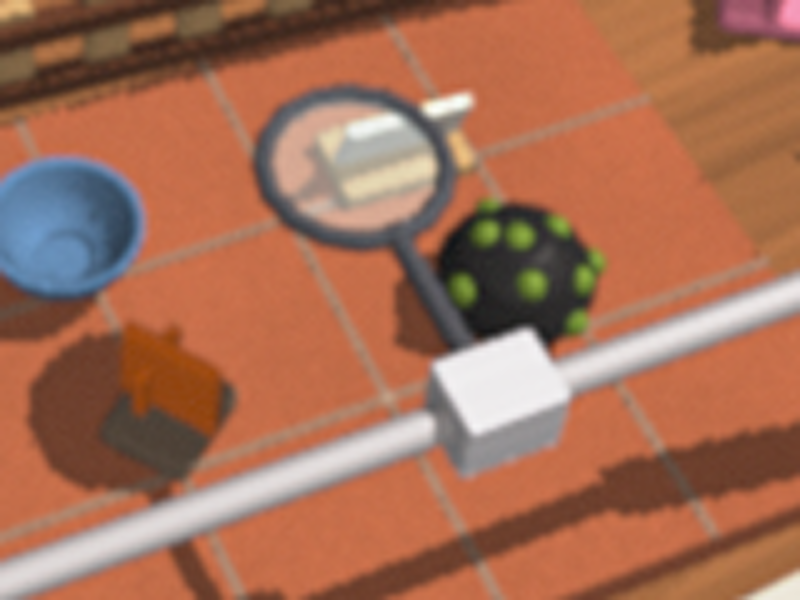

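View pics/c2.png

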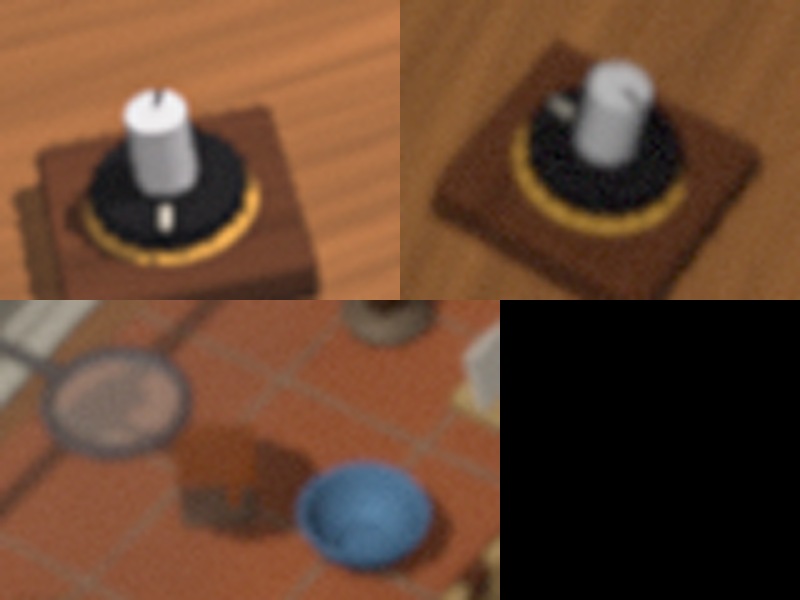

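The crop confirms it: the full-size blue bowl is in front of the orange wulfenite (base centre about (169,418) in c1). The lens centre is at (355,166), and the knob-top centres are at (157,110) and (219,78) in the two c2 panels.

```bash
cat > h.py <<'E'
import numpy as np
from station import calibration
def ray(n,uv,c=None):
    c=c or calibration(n);K=c['intrinsics'];T=c['pose']
    d=np.linalg.inv(K)@[uv[0],uv[1],1];d=T[:3,:3]@[d[0],-d[1],-d[2]]
    return T[:3,3],d/np.linalg.norm(d)
def atz(n,uv,z,c=None):
    o,d=ray(n,uv,c);return o+d*(z-o[2])/d[2]
def tri(p,q):
    A=np.zeros((3,3));b=np.zeros(3)
    for n,uv in(('scene',p),('side',q)):
        o,d=ray(n,uv);M=np.eye(3)-np.outer(d,d);A+=M;b+=M@o
    return np.linalg.solve(A,b)
def proj(n,X,c=None):
    c=c or calibration(n);T=c['pose'];p=T[:3,:3].T@(np.asarray(X)-T[:3,3]);u=c['intrinsics']@[p[0],-p[1],-p[2]];return u[:2]/u[2]
E
python3 - <<'E'
from h import *
np.set_printoptions(precision=4,suppress=True)
k=((251.4,172),(413.8,210.6));l=((381,253.2),(248.2,170.4));w=((343.8,303.6),(269.4,190))
for nm,z,(p,q) in(('knob',.08,k),('lens',.14,l),('wulf',.032,w)):
    print(nm,tri(p,q),atz('scene',p,z),atz('side',q,z))
r0=atz('scene',(224,368),.14);r1=atz('scene',(494,273),.14);print('rail',r0,r1)
d=r1-r0;yaw=np.arctan2(-d[0],d[1]);print('yaw',yaw)
r0=atz('side',(209/1.25,240/1.25),.14);r1=atz('side',(360/1.25,112/1.25),.14);d=r0-r1;print(r0,r1,np.arctan2(-d[0],d[1]))
# console sides: scene corners c2 front
print(atz('scene',(220+40/5,150+155/5),.025),atz('scene',(220+270/5,150+108/5),.025),atz('scene',(220+317/5,150+265/5),.025))
# gate right end (robot's right) and left end
print(atz('scene',(260/1.25,312/1.25),.071),atz('scene',(518/1.25,250/1.25),.071))
E
```

```text
knob [ 0.4364 -0.0831  0.0816] [ 0.4366 -0.0817  0.08  ] [ 0.4357 -0.0864  0.08  ]
lens [0.7808 0.031  0.1386] [0.7821 0.0307 0.14  ] [0.7797 0.0317 0.14  ]
wulf [ 0.7738 -0.0319  0.0183] [ 0.7818 -0.0351  0.032 ] [ 0.7661 -0.0224  0.032 ]
rail [ 0.8553 -0.2531  0.14  ] [0.8925 0.1694 0.14  ]
yaw -0.08797703629744784
[0.8909 0.1641 0.14  ] [ 0.8482 -0.2578  0.14  ] -0.10078281359832048
[ 0.3812 -0.1267  0.025 ] [ 0.3977 -0.0214  0.025 ] [ 0.5011 -0.0388  0.025 ]
[ 0.5927 -0.2195  0.071 ] [0.6527 0.1901 0.071 ]
```

Call:
send_rows(targets=[[[-30,35.5,4,0,0,0,85],[-30,35.5,4,0,0,0,85],[-30,35.5,4,0,0,0,85],[-30,35.5,4,0,0,0,85],[-30,35.5,4,0,0,0,85],[-30,35.5,4,0,0,0,85],[-30,35.5,4,0,0,0,85],[-30,35.5,4,0,0,0,85],[-30,35.5,4,0,0,0,85],[-30,35.5,4,0,0,0,85],[-30,35.5,4,0,0,0,85],[-30,35.5,4,0,0,0,85]]])

```text
t: 1.4
tcp_pos: [0.4203, -0.1209, 0.3569]
tcp_rot: [0.0, -0.16, 0.987, 0.0]
wrist_force: [1.0, -0.0, 0.5]
width: 0.0851
grip_force: 0.0
```

Call:
send_rows(targets=[[[-14,16.5,5,0,0,0,85],[-14,16,5,0,0,0,85],[0,0,0,0,0,5,85],[0,0,0,0,0,5,85],[0,0,0,0,0,0,85],[0,0,0,0,0,0,85]]])

```text
t: 2.0
tcp_pos: [0.4364, -0.0831, 0.3467]
tcp_rot: [0.0, -0.074, 0.997, 0.0]
wrist_force: [0.7, 0.5, 0.6]
width: 0.0848
grip_force: 0.0
```

```bash
python3 - <<'E'
from station import monitor,snapshot
from h import *
import cv2
s=monitor.observe();c=calibration('wrist')
im=snapshot('wrist')
print(s['t'],s['tcp_pos'],s['tcp_rot'],s['qpos'],s['wrist_force'],s['ft_torque'])
np.save('wc.npy',c,allow_pickle=True);cv2.imwrite('pics/w.png',im)
X=[.4364,-.0831,.08];print('proj knob',proj('wrist',X,c),c['pose'][:3,3])
E
```

```text
2.0 [ 0.43636443 -0.0831208   0.34673061] [ 3.44127131e-05 -7.43286984e-02  9.97233796e-01  1.51701472e-05] [ 2.58223818e-01  2.09341474e-02 -5.57958329e-01 -2.06065756e-05
 -9.91830639e-01 -1.68021425e+00] [0.71661456 0.49865062 0.64140205] [-0.01484251  0.05578173  0.02683768]
proj knob [320.581425   202.36033692] [ 0.36370687 -0.0952128   0.31580962]
```

View pics/w.png

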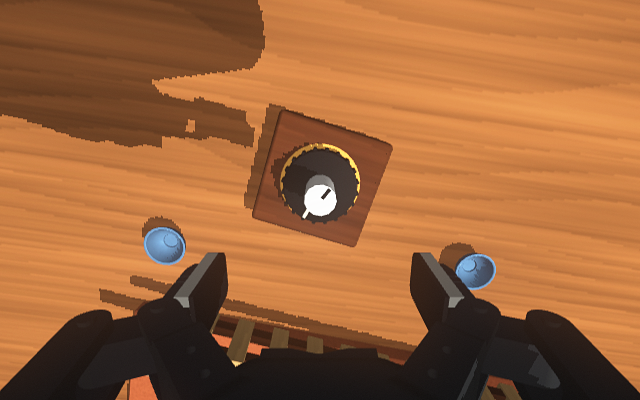

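The knob top is at about (320,200) in the wrist view, close to its predicted spot. I'll refine that numerically and wind joint 6 back, so one grasp can cover the whole turn.

```bash
python3 - <<'E'
from h import *
import cv2
c=np.load('wc.npy',allow_pickle=True).item();im=cv2.imread('pics/w.png')
m=(im.min(2)>215).astype(np.uint8);m[:175]=0;m[225:]=0;m[:,:295]=0;m[:,345:]=0
n,_,st,ce=cv2.connectedComponentsWithStats(m)
i=1+np.argmax(st[1:,4]);print(st[i],ce[i])
cn,_=cv2.findContours(m,0,2);cn=max(cn,key=cv2.contourArea);e=cv2.minEnclosingCircle(cn);print(e,atz('wrist',e[0],.08,c),atz('wrist',(e[0][0]+e[1],e[0][1]),.08,c))
E
```

```text
[303 185  34  33 748] [319.25       200.56417112]
((317.845458984375, 203.154541015625), 19.631528854370117) [ 0.43736667 -0.0851303   0.08      ] [ 0.43507395 -0.06986021  0.08      ]
```

Call:
send_rows(targets=[[[0,0,5,0,0,-8,80],[0,0,5,0,0,-8,80],[0,0,5,0,0,-8,80],[0,0,5,0,0,-8,80],[0,0,5,0,0,-8,80],[0,0,5,0,0,-8,80],[0,0,5,0,0,-8,80],[0,0,5,0,0,-8,80],[0,0,5,0,0,-8,80],[0,0,5,0,0,-8,80],[0,0,0,0,0,-8,80],[0,0,0,0,0,-8,80]]])

```text
t: 3.25
tcp_pos: [0.4363, -0.0834, 0.2966]
tcp_rot: [0.0, 0.792, -0.61, -0.0]
wrist_force: [-0.3, 0.1, -0.3]
width: 0.08
grip_force: 0.0
```

Call:
send_rows(targets=[[[0,0,0,0,0,-8,80],[0,0,0,0,0,-8,80],[0,0,0,0,0,-8,80],[0,0,0,0,0,0,80],[0,0,0,0,0,0,80]]])

```text
t: 3.75
tcp_pos: [0.4364, -0.0832, 0.2967]
tcp_rot: [-0.0, 0.899, -0.437, 0.0]
wrist_force: [-0.1, -0.9, 0.2]
width: 0.08
grip_force: 0.0
```

```bash
python3 - <<'E'
from station import monitor,snapshot
from h import *
import cv2
from scipy.spatial.transform import Rotation as R
s=monitor.observe();c=calibration('wrist');im=snapshot('wrist');cv2.imwrite('pics/w2.png',im)
q=s['tcp_rot'];M=R.from_quat([q[1],q[2],q[3],q[0]]).as_matrix()
print(s['tcp_pos'],s['qpos'][5]);print(M.round(3))
u=proj('wrist',[.4364,-.0831,.08],c);print(u)
x,y=int(u[0]),int(u[1])
m=(im.min(2)>190).astype(np.uint8);k=np.zeros_like(m);k[max(0,y-35):y+35,x-35:x+35]=1;m*=k
cn,_=cv2.findContours(m,0,2);cn=max(cn,key=cv2.contourArea);e=cv2.minEnclosingCircle(cn)
P=atz('wrist',e[0],.08,c);print(e,P,'tool shift',M.T@(P-s['tcp_pos']))
E
```

```text
[ 0.4364064  -0.08324228  0.29673464] 0.4084698468546102
[[ 0.618 -0.786  0.   ]
 [-0.786 -0.618  0.   ]
 [ 0.    -0.    -1.   ]]
[316.57911218 227.15036993]
((319.5439453125, 226.44418334960938), 19.98242950439453) [ 0.43521899 -0.0846378   0.08      ] tool shift [0.00035646 0.00181113 0.21673452]
```

Call:
send_rows(targets=[[[0.4,1.8,18,0,0,0,70],[0,0,25,0,0,0,60],[0,0,20,0,0,0,50],[0,0,6,0,0,0,40],[0,0,0,0,0,0,34],[0,0,0,0,0,0,30],[0,0,0,0,0,0,26],[0,0,0,0,0,0,22],[0,0,0,0,0,0,20],[0,0,0,0,0,0,20]]], grip_force=30)

```text
t: 4.8
tcp_pos: [0.436, -0.0843, 0.2288]
tcp_rot: [-0.001, 0.9, -0.435, 0.001]
wrist_force: [-0.6, 3.2, 7.3]
width: 0.0255
grip_force: 29.5
```

```bash
python3 - <<'E'
from station import monitor
s=monitor.observe();print({k:s[k] for k in('t','tcp_pos','wrist_force','ft_torque','width','grip_force')})
E
```

```text
{'t': 4.8, 'tcp_pos': array([ 0.43601198, -0.08431102,  0.22876699]), 'wrist_force': array([-0.55572118,  3.22269462,  7.34544329]), 'ft_torque': array([0.72440221, 0.07600627, 0.01785332]), 'width': 0.025457048259434713, 'grip_force': 29.488964080810547}
```

Call:
send_rows(targets=[[[0,-0.6,0,0,0,3,20],[0,0,0,0,0,6,20],[0,0,0,0,0,8,20],[0,0,0,0,0,8,20],[0,0,0,0,0,8,20],[0,0,0,0,0,8,20],[0,0,0,0,0,8,20],[0,0,0,0,0,8,20],[0,0,0,0,0,8,20],[0,0,0,0,0,8,20],[0,0,0,0,0,7,20],[0,0,0,0,0,0,20]]])

```text
t: 6.0
tcp_pos: [0.4341, -0.0842, 0.2286]
tcp_rot: [-0.001, -0.408, 0.913, 0.001]
wrist_force: [-12.6, 6.3, 22.8]
width: 0.0248
grip_force: 31.2
```

```bash
python3 - <<'E'
from station import monitor,snapshot
import cv2,numpy as np
s=monitor.observe();print({k:s[k] for k in('t','tcp_pos','wrist_force','ft_torque','width','grip_force')},s['qpos'][5])
a=snapshot('scene');b=snapshot('side')
def crop(im,x,y,w,h,k):return cv2.resize(im[y:y+h,x:x+w],None,fx=k,fy=k,interpolation=cv2.INTER_CUBIC)
cv2.imwrite('pics/c3.png',np.vstack([crop(a,300,220,160,60,5),crop(b,220,140,160,60,5)]))
E
```

```text
{'t': 6.0, 'tcp_pos': array([ 0.43409646, -0.0842228 ,  0.22861981]), 'wrist_force': array([-12.59153723,   6.28006778,  22.83640241]), 'ft_torque': array([2.44444738, 4.50115444, 0.02159191]), 'width': 0.02478947041797001, 'grip_force': 31.168556213378906} -0.9868946423516889
```

View pics/c3.png

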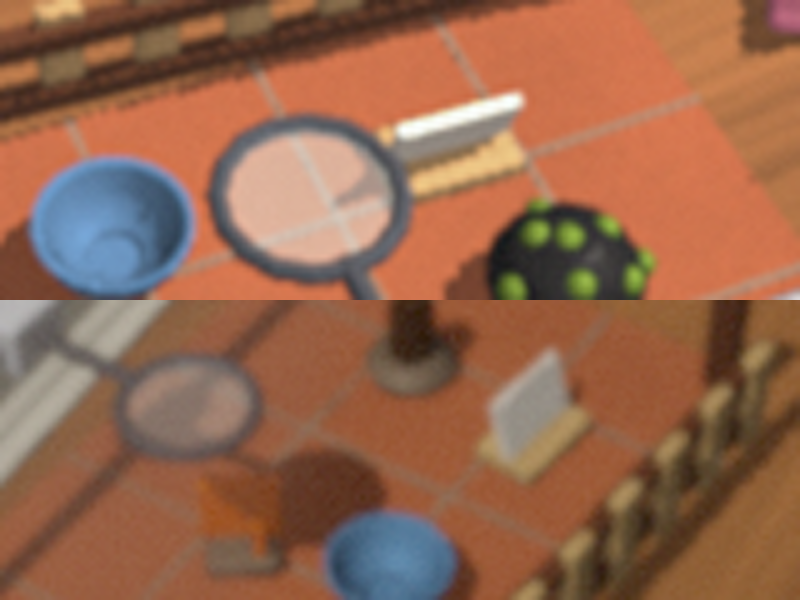

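Lens now at scene (310,197) and side (189,107) in these panels, moving towards the wulfenite. I'll get the remaining distance along the rail.

```bash
python3 - <<'E'
from h import *
np.set_printoptions(precision=4,suppress=True)
yd=np.array([.095,.9955,0]);xd=np.array([.9955,-.095,0])
L0=tri((381,253.2),(248.2,170.4));L1=tri((362,259.4),(257.8,161.4))
print(L0,L1,'moved',(L1-L0)@yd,(L1-L0)@xd)
def pl(n,uv):
    o,d=ray(n,uv);p=o+d*((L1-o)@xd)/(d@xd);return (p-L1)@yd,p[2]
print('lens-plane hits (along, z):')
for n,uv in(('scene',(343.8,303.6)),('side',(268.6,190)),('side',(220+48.6,140+49.0))):print(n,pl(n,uv))
for z in(.02,.03):
    P=[atz('scene',(310+u/5,220+v/5),z) for u,v in((103,437),(165,478),(235,402))]
    print(z,*P,np.linalg.norm(P[0]-P[1]),np.linalg.norm(P[2]-P[1]),'mid',(P[0]+P[2])/2,((P[0]+P[2])/2-L1)@yd,((P[0]+P[2])/2-L1)@xd)
E
```

```text
[0.7808 0.031  0.1386] [ 0.7779 -0.0025  0.1382] moved -0.03369356508014966 0.00021819616813358972
lens-plane hits (along, z):
scene (np.float64(-0.02907159936520898), np.float64(0.01928003812545709))
side (np.float64(-0.029581828051664275), np.float64(0.017921068977381327))
side (np.float64(-0.029872515516860806), np.float64(0.021245056492560588))
0.02 [ 0.772  -0.0562  0.02  ] [ 0.7961 -0.0437  0.02  ] [ 0.78   -0.0074  0.02  ] 0.027090606373022866 0.039696867228532266 mid [ 0.776  -0.0318  0.02  ] -0.02931560473598705 0.000969779746432797
0.03 [ 0.7773 -0.0587  0.03  ] [ 0.801  -0.0464  0.03  ] [ 0.7852 -0.0106  0.03  ] 0.026702684140988534 0.03912843043800696 mid [ 0.7813 -0.0346  0.03  ] -0.031628940930390335 0.006445949696075146
```

Call:
send_rows(targets=[[[0,0,0,0,0,0,36],[0,0,0,0,0,0,40],[0,0,0,0,0,0,40],[0,0,0,0,0,0,40]]])

```text
t: 6.5
tcp_pos: [0.4358, -0.0842, 0.2277]
tcp_rot: [-0.0, -0.41, 0.912, -0.0]
wrist_force: [0.3, 0.3, -0.6]
width: 0.0404
grip_force: 0.0
```

```bash
python3 - <<'E'
from station import monitor,snapshot
from h import *
import cv2
from scipy.spatial.transform import Rotation as R
s=monitor.observe();c=calibration('wrist');im=snapshot('wrist');cv2.imwrite('pics/w3.png',im)
q=s['tcp_rot'];M=R.from_quat([q[1],q[2],q[3],q[0]]).as_matrix()
print(s['tcp_pos'],s['width'],s['wrist_force'],s['ft_torque']);print(M.round(3));u=proj('wrist',[.4352,-.0845,.08],c);print(u)
x,y=int(u[0]),int(u[1])
cv2.imwrite('pics/w3c.png',cv2.resize(im[y-75:y+75,x-100:x+100],None,fx=4,fy=4,interpolation=cv2.INTER_CUBIC));print(x-100,y-75)
E
```

```text
[ 0.43578598 -0.08420354  0.2276644 ] 0.04041870100858123 [ 0.3473303   0.31941953 -0.62911167] [ 0.01786554 -0.01062503  0.0355672 ]
[[-0.664 -0.747 -0.   ]
 [-0.747  0.664 -0.   ]
 [ 0.     0.    -1.   ]]
[320.84433278 286.70235421]
220 211
```

View pics/w3c.png

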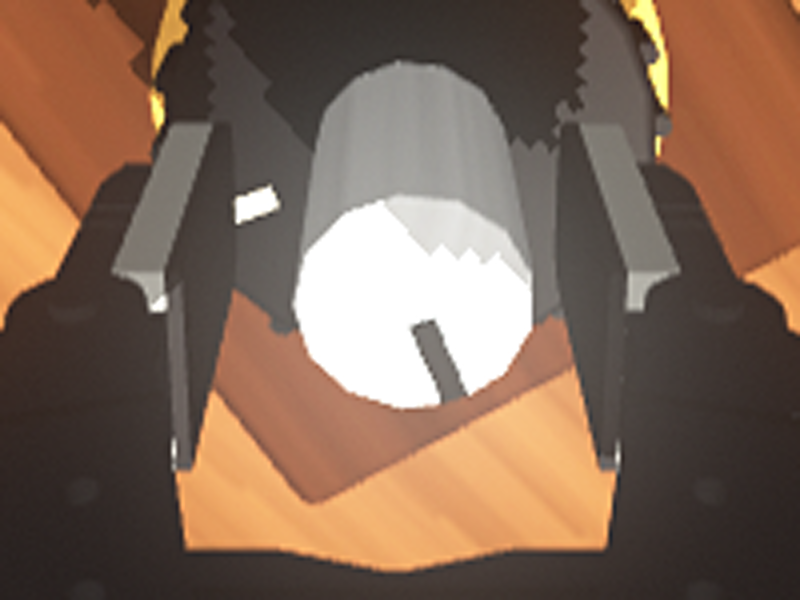

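In this close view the knob top (414,303) sits about 1.6 mm off the pads' midline (395). I'll recentre and grasp again for the remaining 71° or so.

Call:
send_rows(targets=[[[0.6,1.6,0,0,0,0,36],[0,0,0,0,0,0,30],[0,0,0,0,0,0,26],[0,0,0,0,0,0,22],[0,0,0,0,0,0,20],[0,0,0,0,0,0,20]]])

```text
t: 7.15
tcp_pos: [0.434, -0.0835, 0.2277]
tcp_rot: [-0.0, -0.41, 0.912, 0.0]
wrist_force: [-2.9, 2.5, 4.2]
width: 0.0251
grip_force: 29.3
```

Call:
send_rows(targets=[[[0,0,0,0,0,4,20],[0,0,0,0,0,7,20],[0,0,0,0,0,8,20],[0,0,0,0,0,8,20],[0,0,0,0,0,8,20],[0,0,0,0,0,8,20],[0,0,0,0,0,8,20],[0,0,0,0,0,8,20],[0,0,0,0,0,7,20],[0,0,0,0,0,4,20],[0,0,0,0,0,0,20]]])

```text
t: 8.25
tcp_pos: [0.4337, -0.0824, 0.2277]
tcp_rot: [-0.0, 0.189, 0.982, 0.001]
wrist_force: [-6.9, 16.0, 9.1]
width: 0.0246
grip_force: 29.9
```

```bash
python3 - <<'E'
from station import monitor,snapshot
import cv2,numpy as np
s=monitor.observe();print({k:s[k] for k in('t','tcp_pos','wrist_force','ft_torque','width','grip_force')},s['qpos'][5])
a=snapshot('scene');b=snapshot('side')
def crop(im,x,y,w,h,k):return cv2.resize(im[y:y+h,x:x+w],None,fx=k,fy=k,interpolation=cv2.INTER_CUBIC)
cv2.imwrite('pics/c4.png',np.hstack([crop(a,300,220,80,110,5),crop(b,230,120,80,110,5)]))
E
```

```text
{'t': 8.25, 'tcp_pos': array([ 0.43370794, -0.0824487 ,  0.22771473]), 'wrist_force': array([-6.93825226, 15.95757086,  9.13929419]), 'ft_torque': array([5.95173264, 2.74146774, 0.0098678 ]), 'width': 0.02459075211961346, 'grip_force': 29.916046857833862} -2.2093060236191207
```

View pics/c4.png

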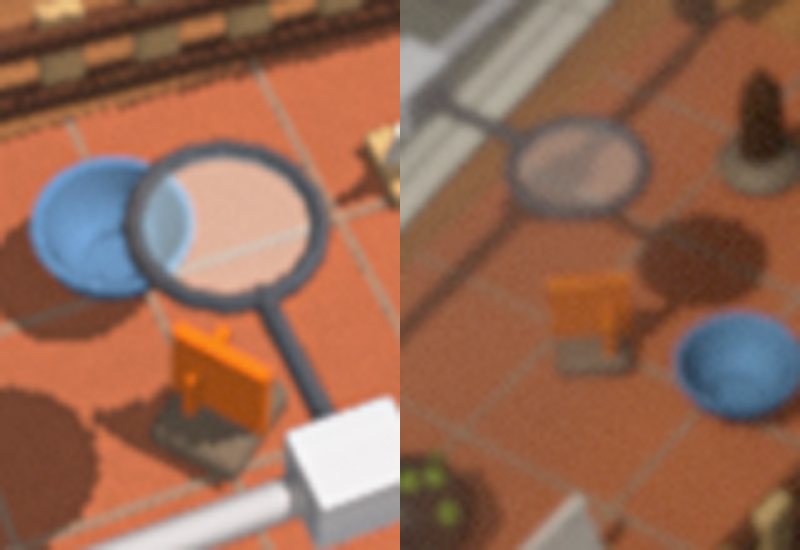

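Lens centre is now at scene (228,225) and side (178,166) in the panels. The wulfenite base centre is at about (220,414) and (192,350).

```bash
python3 - <<'E'
from h import *
np.set_printoptions(precision=4,suppress=True)
yd=np.array([.095,.9955,0]);xd=np.array([.9955,-.095,0])
L=tri((345.6,265),(265.6,153.2));print(L)
for n,uv,z in(('scene',(345.6,265),.14),('side',(265.6,153.2),.14)):print(n,(atz(n,uv,z)-L)@yd)
def pl(n,uv):
    o,d=ray(n,uv);p=o+d*((L-o)@xd)/(d@xd);return (p-L)@yd,p[2]
print(pl('scene',(344,302.8)),pl('side',(268.4,190)))
# model overlay: project wulfenite base box for centre on line at offset s, yaw
from scipy.optimize import least_squares
obs=np.array([(300+153/5,220+440/5),(300+235/5,220+478/5),(300+287/5,220+402/5)])
so=np.array([(230+155/5,120+373/5),(230+230/5,120+375/5)])
cs=calibration('scene')
def f(p):
    C=L+yd*p[0]+xd*p[1];C[2]=.02
    R=np.array([[np.cos(p[2]),-np.sin(p[2])],[np.sin(p[2]),np.cos(p[2])]])
    pts=[]
    for sx,sy in((-1,-1),(1,-1),(1,1)):
        X=C.copy();X[:2]+=R@[sx*a,sy*b];pts.append(proj('scene',X,cs))
    return (np.array(pts)-obs).ravel()
for a,b in((.018,.021),(.021,.018)):
  for y0 in(-.4,0,.4):
    r=least_squares(f,[0,0,y0]);print(a,b,r.x,r.cost)
E
```

```text
[ 0.7763 -0.0318  0.139 ]
scene 0.00038556628624919053
side -7.243251796420117e-05
(np.float64(2.975770384195665e-05), np.float64(0.023998193880256147)) (np.float64(-0.001000803297789715), np.float64(0.01653477813834625))
0.018 0.021 [ 0.0007 -0.0011  0.5826] 3.534342855221047
0.018 0.021 [ 0.0007 -0.0011  0.5826] 3.534342855221223
0.018 0.021 [ 0.0007 -0.0011  0.5826] 3.53434285523909
0.021 0.018 [-0.0014 -0.0013  0.6476] 7.376795868266042
0.021 0.018 [-0.0014 -0.0013  0.6476] 7.376795868273156
0.021 0.018 [-0.0014 -0.0013  0.6476] 7.376795868611542
```

Centred to about 1 mm. Now I'll release, retreat straight up and verify.

Call:
send_rows(targets=[[[0,0,0,0,0,0,32],[0,0,0,0,0,0,40],[0,0,0,0,0,0,44],[0,0,-10,0,0,0,44],[0,0,-25,0,0,0,44],[0,0,-30,0,0,0,44],[0,0,-30,0,0,0,44],[0,0,-30,0,0,0,44],[0,0,0,0,0,0,44],[0,0,0,0,0,0,44]]])

```text
t: 9.35
tcp_pos: [0.434, -0.0837, 0.3538]
tcp_rot: [0.001, 0.188, 0.982, 0.001]
wrist_force: [-0.6, -1.0, -0.2]
width: 0.0439
grip_force: 0.0
```

```bash
python3 - <<'E'
from station import monitor,snapshot
import cv2,numpy as np
s=monitor.observe();print(s['t'],s['tcp_pos'],s['wrist_force'])
a=snapshot('scene');b=snapshot('side')
def crop(im,x,y,w,h,k):return cv2.resize(im[y:y+h,x:x+w],None,fx=k,fy=k,interpolation=cv2.INTER_CUBIC)
cv2.imwrite('pics/c5.png',np.vstack([np.hstack([crop(a,300,220,80,110,3),crop(b,230,120,80,110,3),crop(b,370,195,80,110,3)]),crop(a,190,150,240,90,3)]))
E
```

```text
9.35 [ 0.43404596 -0.08368127  0.35381474] [-0.62454403 -1.01208616 -0.212575  ]
```

View pics/c5.png

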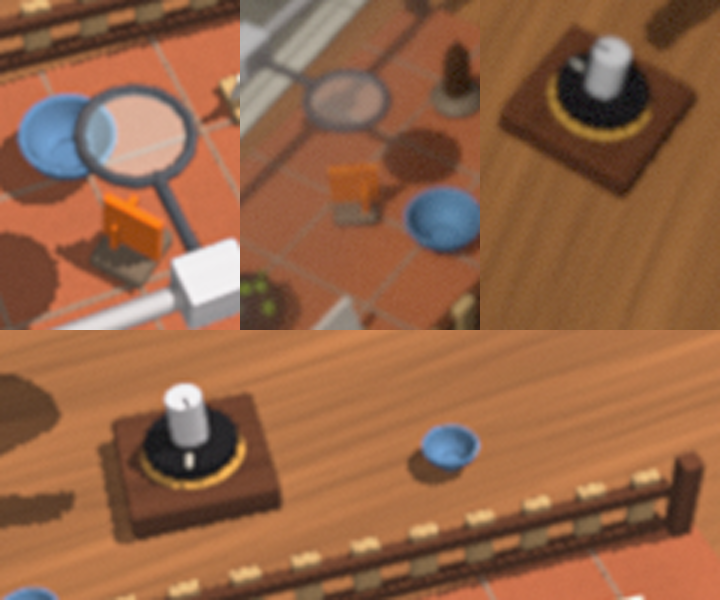

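The lens is unchanged since release, at (345.5,265) in scene pixels. The ring mark is still at (253,193), the same as at the start, and the gate and the nearby shelf items look unmoved.

```bash
python3 -c "
from station import ticket
print(ticket.hand_in())"
```

```text
the job is handed in; nothing more can be done
None
```

The lens is centred over the wulfenite, the specimen with the bowl in front, to within about 1 mm by the camera images; the inner knob is released, the outer ring mark has not moved, and the job is handed in.

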